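Build the test-sieve stack for grading grog

ROBOT

A 7-joint arm with a two-finger parallel gripper is mounted at the origin on a cart in front of the work surface, level with it; the furniture and walls round the work are solid. World frame = base frame: x ahead of the robot, y to its left, z up, the work surface at z = 0. Lengths are in m, angles in rad, forces in N, time in s.
With the tool pointing down it reaches from about 0.425 to 0.925 m from the base axis. Payload 6.8 kg.
Tool frame: the origin (TCP) lies on the centre line of the jaws, within the pads' length; the fingertips stand 8 mm ahead of it and the grasp point (between the pads) lies 11 mm behind it (bot.tips_ahead is the distance from the TCP to the fingertips, in m); z points along the fingers, y is the line along which they close (so a half turn about z gives the same grasp; the last joint's range is limited). The gripper opens to 85 mm and grips with 20 to 120 N. Pads are 22 mm wide; open, the fingers measure 114 mm over their backs; the gripper's body (76 mm by 85 mm) begins 54 mm behind the grasp point. The pads swing forward as they close: fully open they stand 13 mm farther back than shut.
Start: joints at [-1.433, 0.477, 0.022, 1.555, -0.011, 1.109, -0.083], TCP at [0.164, 0.655, 0.239] pointing down, gripper open.
Joint ranges: [-2.96, 2.96], [-0.34, 2.1], [-1.41, 1.46], [0.24, 2.44], [-1.37, 4.51], [0.17, 1.92], [-2.96, 2.96]. Speed limits (rad/s): [2.39, 2.39, 3.14, 3.14, 3.14, 3.14, 3.14].

INTERFACE

Orientations are given as a unit quaternion [w, x, y, z].
In Python, from station import bot gives the robot as it stands.
- The arm moves only by the tool send_rows, never from a script. Its argument "deltas" is text: rows parted by semicolons, each of 4 numbers parted by spaces: the shift along the tool's x, y, z in m, then the turn about the tool's z in degrees. In form: x y z spin; .... A call has 1 to 5 rows; each row is the pose to reach, as a shift and turn from the pose commanded when the call began, along the tool's axes at that moment; what a row does not reach only later rows make up. A row lasts 1/10 s, in which the tool goes at most 50 mm and 8.59 degrees, less where a joint would pass 70% of its speed; a pose out of reach is approached as far as the arm can. A call with a gripper value outside its range is refused whole. "claw" is the opening, from 0 (shut) to 1 (fully open), set as the call begins (left out, the last holds). The fingers move at their own pace and stop on an object; "force" is the grip in N (left out, the last holds). Time passes only in rows, so rows that repeat a pose let the fingers close. It gives the time, the measured TCP pose, the force, the opening and the grip force at its end, in the units of the state.
- bot.get_obs(): the state, without advancing time (a new reading comes with each control period).
- bot.read_camera(name): name is "scene" or "side" or "wrist"; returns a dict with "img" (400x640x3 uint8, red, green, blue), "depth" (400x640 float32, m along the optical axis (not along the pixel's ray), 0 where there is no reading), "fx", "fy", "cx", "cy" (pixels), "camera_from_world" (4x4, takes a point from world to camera coordinates). Camera axes: x right, y up, looking along -z (the intrinsics and any distortion apply to the point x, -y, -z); pixel columns grow to the right and rows downward; lengths in m; the calibration is good to about 2 mm. The wrist camera is an equidistant fisheye: a pixel r from the principal point sees the ray r / f radians off the axis. A picture is of the moment at which its call begins.
- bot.hand_in(): hands the job in; it is judged then, once.
Trained networks look in a picture, given as the dict that the camera call returned (one of the last four; its "shot" number tells which), for a name from the list of things; names that differ only in an ending like _2 or _b are one class to them, and where a whole thing is asked for, a point or a joint stands for the part that bears it (a point fixed in the world has none). Each returns a list of dicts, best first, with "confidence" (0 to 1); they miss things now and then, are a little off and sometimes report something else, mostly with a low value. They report only what shows in the picture. A call takes as long as a camera call.
- bot.masks_of(picture, query): "mask" (400x640 bool, what is visible of it).
- bot.landmark_of(picture, query): "xyz" ([x, y, z] in m, in world coordinates, good to about 4 mm: a listed point, or the origin of a listed thing).
The state is a dict: "t": time; "q": joint angles; "joint_vel": joint speeds; "joint_torque": joint torques, N m; "eef_pos": TCP position; "tool_rot": TCP orientation; "contact_force": force on the tool from outside, world axes, zero at the start; "torque": the same for the moment, N m; "gripper_width": opening from 0.0 (shut) to 1.0 (fully open); "grasp_force": force on a finger pad.
Only numpy, scipy, OpenCV 4.12 (cv2) and the standard library are available. Lean on these libraries where they do the work, as an engineer would, in place of code of your own. Each camera call takes 0.05 s, during which the arm holds its last target. There are 200 camera calls.

TASK

Build the test-sieve stack for grading grog on the steel receiver pan, adding one piece at a time from the bottom up: first the blue sieve (the finest), then the yellow, then the red (the coarsest), and last the white lid with the black knob. Each piece must stand level with its skirt dropped fully into the rim below; leave the stamp, the wooden rib, the loop tool, the cup and the jar where they are.

Things in the scene. Friction and masses are not known exactly. Their poses are not given: they have to be found in the camera images.
- receiver_rim (a point): Sizes in mm: receiver pan, a round open steel pan, outside diameter 60, inside 54, fixed on a round grey foot 88 across and 14 high; it cannot move. Its rim is 40 above the table; the point is on its axis at the height of the rim; z is up. A sieve seated in it has its centre 11 above this point
- blue_sieve_center (a point): Sizes in mm: round blue sieve, finest mesh, 60 outside, 54 inside, 42 high, 0.1 kg, upright: steel skirt 10 deep below (43 across the foot, tapering out to 50), then a coloured frame 32 high; grip this across, clear of its lowest 5. Point: on the axis half-way up (21 above foot), z up. The skirt drops loosely into the rim below till the shoulder rests on it; seated on a sieve, its centre is 32 above that one's
- yellow_sieve_center (a point): Sizes in mm: round yellow sieve, medium mesh, 60 outside, 54 inside, 42 high, 0.1 kg, upright: steel skirt 10 deep below (43 across the foot, tapering out to 50), then a coloured frame 32 high; grip this across, clear of its lowest 5. Point: on the axis half-way up (21 above foot), z up. The skirt drops loosely into the rim below till the shoulder rests on it; seated on a sieve, its centre is 32 above that one's
- red_sieve_center (a point): Sizes in mm: round red sieve, coarsest mesh, 60 outside, 54 inside, 42 high, 0.1 kg, upright: steel skirt 10 deep below (43 across the foot, tapering out to 50), then a coloured frame 32 high; grip this across, clear of its lowest 5. Point: on the axis half-way up (21 above foot), z up. The skirt drops loosely into the rim below till the shoulder rests on it; seated on a sieve, its centre is 32 above that one's
- sieve_lid_center (a point): Sizes in mm: lid: white disc 60 across, 5 thick, upright black round knob on its middle (20 across, 22 tall; grip this) and a steel skirt 10 deep below, as on the sieves; 37 high in all, 0.08 kg, upright. Point: on the axis half-way up (18.5 above foot; disc's top 3.5 below it, knob's top 18.5 above it), z up. Seated on a sieve, it is 29.5 above that sieve's centre
- stamp: Sizes in mm: bystander: turned brown wooden stamp, 26 across, 54 tall, standing; origin in the middle of its underside, z up
- rib_wood: Sizes in mm: bystander: flat grey-brown wooden rib, 48 x 90 x 6, lying; origin in the middle of its underside, y along its length
- loop_tool: Sizes in mm: bystander: loop tool with a pale wooden handle and a wire loop, 26 x 165 x 13, lying; origin in the middle of its underside, y along its length
- water_cup: Sizes in mm: bystander: white cup, 69 across, 64 tall, standing; origin in the middle of its underside, z up
- cobalt_jar: Sizes in mm: bystander: dark blue jar with a black lid, 56 across, 70 tall, standing; origin in the middle of its underside, z up

How it is judged:
By the outcome, as a careful person would: the job done as asked, in the order asked, and still so for the second after the job is handed in, with the robot touching nothing.
It also fails if it takes over 128 s, if anything falls off the work surface, if the arm or the gripper's body presses on something with over 40 N, if the wrist force passes 120 N, or if a joint passes its speed limit or range.

## Working session

There is one attempt and no reset: what is moved stays moved. The work goes in short steps, Python scripts to look and compute and a tool call to move; the robot and the scene stay as the last step left them, time stands still between calls to the robot, and variables do not carry over. Pictures are saved under pics/ and viewed, at most 14 in all, crops included, and the job is handed in when it is done.

Besides the shell and the picture viewer there is one more tool, called after "Request:" as a command line: name --argument value ..., lists and objects as JSON in quotes. send_rows: Moves the arm, as the interface text tells. Its arguments: {"type":"object","properties":{"deltas":{"type":"string"},"claw":{"type":"number"},"force":{"type":"number"}},"required":["deltas"]}

```bash
mkdir -p pics; cat > h.py <<'E'
from station import bot
import numpy as np, cv2
from scipy.spatial.transform import Rotation as R
def save(p,n): cv2.imwrite('pics/'+n+'.png',p['img'][:,:,::-1])
def cloud(p,mask):
    v,u=np.nonzero(mask&(p['depth']>0)); d=p['depth'][v,u]
    c=np.stack([(u-p['cx'])/p['fx']*d,-(v-p['cy'])/p['fy']*d,-d,np.ones_like(d)])
    return (np.linalg.inv(p['camera_from_world'])@c)[:3].T
def st():
    o=bot.get_obs(); q=o['tool_rot']; r=R.from_quat([q[1],q[2],q[3],q[0]])
    return o,r
def to(target):
    o,r=st(); return np.round(r.inv().apply(np.array(target)-o['eef_pos']),4)
E
python3 - <<'E'
from h import *
o,r=st(); print(o); print(r.as_matrix().round(3))
for c in ['scene','side']:
    p=bot.read_camera(c); save(p,c+'0')
    print(c,(np.linalg.inv(p['camera_from_world'])[:3,3]).round(3))
    for n in ['receiver_rim','blue_sieve_center','yellow_sieve_center','red_sieve_center','sieve_lid_center','stamp','rib_wood','loop_tool','water_cup','cobalt_jar']:
        l=bot.landmark_of(p,n)
        print(n,[(np.round(a['xyz'],4).tolist(),round(a['confidence'],2)) for a in l[:2]])
E
```

```text
{'t': 0.0, 'q': array([-1.43310976,  0.47779286,  0.0223234 ,  1.55647092, -0.01150228,
        1.10929706, -0.08308347]), 'joint_vel': array([ 0.0004679 , -0.0010078 , -0.00048983, -0.00120651,  0.00119192,
       -0.00032274,  0.00163975]), 'joint_torque': array([-1.83826487e-03, -5.96409345e+01,  1.60682950e+00, -2.81213951e+01,
        1.24551091e-02,  8.75659345e-03, -3.69498377e-05]), 'eef_pos': array([0.16410144, 0.65414253, 0.23832202]), 'tool_rot': array([-4.92906347e-05,  1.22558604e-01,  9.92460852e-01, -9.18829163e-04]), 'contact_force': array([0.11797775, 0.14003916, 0.07747955]), 'torque': array([-0.03865808, -0.04348807, -0.01452197]), 'grasp_force': 0.0, 'gripper_width': 1.001310716970811}
[[-0.97   0.243 -0.   ]
 [ 0.243  0.97  -0.002]
 [-0.    -0.002 -1.   ]]
scene [0.017 0.427 0.67 ]
receiver_rim [([0.6096, 0.2473, 0.0381], 0.82)]
blue_sieve_center [([0.4864, -0.0907, 0.018], 0.83)]
yellow_sieve_center [([0.4478, 0.1152, 0.0208], 0.7)]
red_sieve_center [([0.451, 0.1148, 0.0245], 0.63), ([0.4453, 0.3381, 0.0223], 0.58)]
sieve_lid_center [([0.57, -0.0036, 0.0174], 0.
[... 311 characters left out ...]
58, 0.0168], 0.62)]
side [ 0.42  -0.715  0.539]
receiver_rim [([0.6095, 0.2551, 0.0388], 0.61)]
blue_sieve_center [([0.4873, -0.0958, 0.0234], 0.84)]
yellow_sieve_center [([0.4535, 0.1128, 0.0246], 0.66), ([0.613, 0.2509, 0.0425], 0.53)]
red_sieve_center [([0.4463, 0.3373, 0.0215], 0.69), ([0.6175, -0.1551, 0.0004], 0.6)]
sieve_lid_center [([0.5719, -0.0066, 0.0208], 0.97)]
stamp [([0.4524, 0.006, -0.0037], 0.54), ([0.6117, 0.2508, 0.0389], 0.51)]
rib_wood [([0.6128, 0.2517, 0.0387], 0.7), ([0.4538, 0.1126, 0.0244], 0.7)]
loop_tool [([0.6414, 0.1202, -0.0032], 0.69), ([0.4484, 0.3391, 0.0223], 0.63)]
water_cup [([0.6152, -0.1589, 0.0024], 0.82)]
cobalt_jar [([0.6032, 0.3786, -0.0002], 0.81)]
```

View pics/scene0.png

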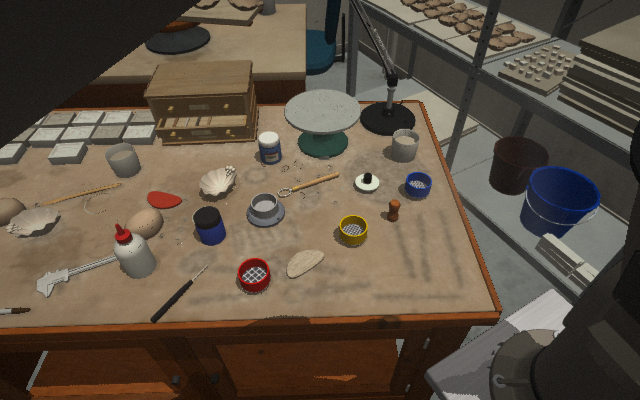

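View pics/side0.png

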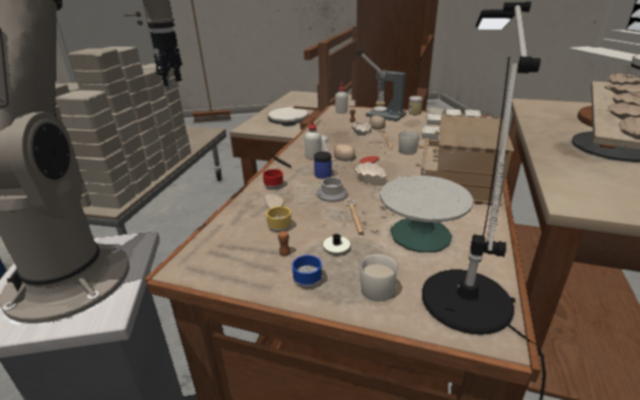

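The scene picture shows blue at (418,185), lid (367,183), yellow (353,230), red (254,275) and the receiver (264,208). The network's best points agree with this between the two cameras. I'll square the tool up with the world axes on the way to the blue sieve.

Request:
send_rows --deltas "-0.04 -0.026 0 -2.8; -0.08 -0.052 0 -5.6; -0.12 -0.078 0 -8.4; -0.16 -0.104 0 -11.2; -0.2 -0.13 0 -14" --claw 1

```text
t: 1.6
eef_pos: [0.3277, 0.4785, 0.2396]
tool_rot: [0.0, -0.0, 1.0, 0.0]
contact_force: [1.4, 0.5, 0.2]
gripper_width: 1.004
grasp_force: 0.0
```

```bash
python3 - <<'E'
from h import *
o,r=st(); print(o['t'],o['eef_pos'].round(4),r.as_matrix().round(3),bot.tips_ahead); print(to([.487,-.093,.15]))
E
```

```text
1.6 [0.3277 0.4785 0.2396] [[-1.    -0.001  0.   ]
 [-0.001  1.     0.   ]
 [-0.     0.    -1.   ]] 0.008
[-0.1589 -0.5716  0.0893]
```

Request:
send_rows --deltas "-0.02 -0.044 0 0; -0.04 -0.088 0 0; -0.06 -0.132 0 0; -0.08 -0.176 0 0; -0.1 -0.22 0 0"

```text
t: 2.1
eef_pos: [0.4269, 0.258, 0.2396]
tool_rot: [0.0, 0.001, 1.0, 0.0]
contact_force: [0.4, 0.3, 0.1]
gripper_width: 1.002
grasp_force: 0.0
```

Request:
send_rows --deltas "-0.012 -0.044 0 0; -0.024 -0.088 0 0; -0.036 -0.132 0 0; -0.048 -0.176 0 0; -0.06 -0.22 0 0"

```text
t: 2.6
eef_pos: [0.4863, 0.038, 0.2397]
tool_rot: [0.0, 0.001, 1.0, 0.0]
contact_force: [1.0, 0.2, -0.6]
gripper_width: 1.0
grasp_force: 0.0
```

Request:
send_rows --deltas "0 -0.035 0.02 0; 0 -0.07 0.045 0; 0 -0.1 0.07 0; 0 -0.13 0.09 0; 0 -0.13 0.09 0"

```text
t: 3.1
eef_pos: [0.4835, -0.0945, 0.1473]
tool_rot: [-0.002, 0.004, 1.0, -0.001]
contact_force: [0.1, 0.1, -0.2]
gripper_width: 1.002
grasp_force: 0.0
```

```bash
cat >> h.py <<'E'
def wcloud(p,mask):
    v,u=np.nonzero(mask&(p['depth']>0)); d=p['depth'][v,u]
    x,y=(u-p['cx'])/p['fx'],(v-p['cy'])/p['fy']; th=np.hypot(x,y); s=np.tan(th)/np.maximum(th,1e-9)*d
    c=np.stack([x*s,-y*s,-d,np.ones_like(d)])
    return (np.linalg.inv(p['camera_from_world'])@c)[:3].T
def fit(P):
    # (z range, centre of the min circle about points near the top)
    z=np.percentile(P[:,2],97); Q=P[abs(P[:,2]-z)<.006]
    (c,rr)=cv2.minEnclosingCircle(Q[:,:2].astype(np.float32)); return np.round([*c,rr,z],4),len(Q)
def look(n,cams=('wrist','scene','side')):
    for c in cams:
        p=bot.read_camera(c); l=bot.landmark_of(p,n)
        print(c,n,[(np.round(a['xyz'],4).tolist(),round(a['confidence'],2)) for a in l[:1]])
        m=bot.masks_of(p,n)
        if m:
            P=(wcloud if c=='wrist' else cloud)(p,m[0]['mask']); 
            if len(P)>20: print('  mask',round(m[0]['confidence'],2),fit(P))
        if c=='wrist': w=p
    return w
E
python3 - <<'E'
from h import *
w=look('blue_sieve_center'); save(w,'w1'); o,r=st(); print(o['t'],o['eef_pos'].round(4))
look('receiver_rim'); look('yellow_sieve_center')
E
```

```text
wrist blue_sieve_center [([0.4863, -0.0939, 0.0243], 0.7)]
scene blue_sieve_center [([0.4914, -0.092, 0.0209], 0.62)]
  mask 0.77 (array([ 0.4877, -0.0933,  0.0308,  0.0426]), 124)
side blue_sieve_center [([0.6131, 0.2522, 0.039], 0.74)]
  mask 0.67 (array([ 0.4902, -0.0972,  0.0306,  0.0421]), 178)
3.55 [ 0.4862 -0.0894  0.1498]
wrist receiver_rim [([0.6114, 0.2467, 0.0425], 0.78)]
  mask 0.56 (array([0.6107, 0.2496, 0.0319, 0.0405]), 415)
scene receiver_rim [([0.6106, 0.2472, 0.0415], 0.92)]
  mask 0.59 (array([0.6081, 0.2514, 0.031 , 0.0407]), 157)
side receiver_rim [([0.6113, 0.2499, 0.0363], 0.75)]
  mask 0.95 (array([0.6111, 0.2466, 0.0319, 0.0393]), 100)
wrist yellow_sieve_center [([0.4512, 0.111, 0.0224], 0.94)]
  mask 0.79 (array([0.4493, 0.1143, 0.0307, 0.0429]), 759)
scene yellow_sieve_center [([0.4478, 0.1173, 0.0217], 0.94)]
  mask 0.74 (array([0.448 , 0.1156, 0.0306, 0.0429]), 146)
side yellow_sieve_center [([0.4511, 0.1094, 0.0243], 0.88)]
  mask 0.56 (array([0.4498, 0.1128, 0.0316, 0.0421]), 128)
```

View pics/w1.png

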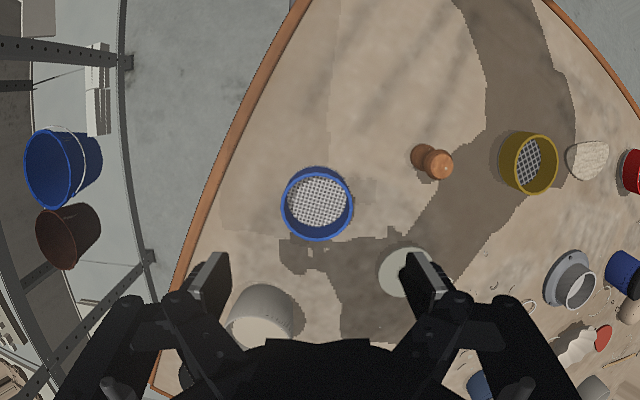

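The wrist view shows the blue sieve at (317,204), standing free between the open fingers. The measurements agree: blue (0.488,-0.094), receiver (0.6105,0.249), yellow (0.4495,0.1135).

Request:
send_rows --deltas "-0.002 -0.005 0.03 0; -0.002 -0.005 0.06 0; -0.002 -0.005 0.09 0; -0.002 -0.005 0.11 0; -0.002 -0.005 0.123 0"

```text
t: 4.95
eef_pos: [0.487, -0.0952, 0.0248]
tool_rot: [-0.001, 0.001, 1.0, 0.0]
contact_force: [-0.6, 0.3, 0.7]
gripper_width: 0.999
grasp_force: 0.0
```

Request:
send_rows --deltas "0 0 0 0; 0 0 0 0; 0 0 0 0; 0 0 0 0; 0 0 0 0" --claw 0.5 --force 30

```text
t: 5.45
eef_pos: [0.4883, -0.0952, 0.027]
tool_rot: [0.001, 0.001, 1.0, 0.0]
contact_force: [-1.0, -0.2, 3.4]
gripper_width: 0.672
grasp_force: 33.8
```

Request:
send_rows --deltas "0 0 0 0; 0 0 0 0; 0 0 0 0; 0 0 0 0; 0 0 0 0"

```text
t: 5.95
eef_pos: [0.4883, -0.0952, 0.027]
tool_rot: [0.001, 0.001, 1.0, 0.0]
contact_force: [-0.6, 0.6, 6.4]
gripper_width: 0.678
grasp_force: 34.1
```

Request:
send_rows --deltas "0 0 -0.01 0; 0 0 -0.03 0; 0 0 -0.06 0; 0 0 -0.09 0; 0 0 -0.11 0"

```text
t: 6.45
eef_pos: [0.4882, -0.0955, 0.1386]
tool_rot: [0.001, 0.001, 1.0, -0.0]
contact_force: [0.6, -0.7, -0.8]
gripper_width: 0.676
grasp_force: 33.3
```

Request:
send_rows --deltas "-0.01 -0 0 0; -0.02 0.03 0 0; -0.03 0.06 0 0; -0.045 0.1 0 0; -0.06 0.14 0 0"

```text
t: 6.95
eef_pos: [0.5482, 0.0458, 0.1357]
tool_rot: [-0.0, 0.001, 1.0, -0.0]
contact_force: [-0.1, -0.5, -0.4]
gripper_width: 0.674
grasp_force: 33.3
```

Request:
send_rows --deltas "-0.015 0.042 0 0; -0.03 0.084 0 0; -0.045 0.126 0 0; -0.06 0.165 0 0; -0.062 0.2 0 0"

```text
t: 7.45
eef_pos: [0.6114, 0.247, 0.1353]
tool_rot: [0.0, 0.0, 1.0, -0.0]
contact_force: [0.3, 0.1, -0.7]
gripper_width: 0.68
grasp_force: 33.3
```

```bash
python3 - <<'E'
from h import *
o,r=st(); print(o['t'],o['eef_pos'].round(4),r.as_euler('xyz',degrees=True).round(1),o['gripper_width'],o['contact_force'].round(1))
w=look('blue_sieve_center'); save(w,'w2'); look('receiver_rim'); o,r=st(); print(o['eef_pos'].round(4))
E
```

```text
7.45 [0.6114 0.247  0.1353] [-180.    0.  180.] 0.6799455264852761 [ 0.3  0.1 -0.7]
wrist blue_sieve_center [([0.6118, 0.246, 0.1324], 0.88)]
  mask 0.58 (array([0.6116, 0.2475, 0.0305, 0.151 ]), 3312)
scene blue_sieve_center [([0.6082, 0.2554, 0.1288], 0.81)]
  mask 0.6 (array([0.6078, 0.2511, 0.0311, 0.1505]), 177)
side blue_sieve_center [([0.6122, 0.24, 0.133], 0.61)]
  mask 0.84 (array([0.6126, 0.2416, 0.0317, 0.1502]), 61)
wrist receiver_rim [([0.6155, 0.2482, 0.0432], 0.97)]
  mask 0.86 (array([0.6086, 0.2502, 0.0301, 0.0409]), 558)
scene receiver_rim [([0.608, 0.2469, 0.0369], 0.55)]
  mask 0.94 (array([0.6078, 0.251 , 0.0313, 0.0404]), 157)
side receiver_rim [([0.6122, 0.2521, 0.0417], 0.75)]
[0.6102 0.2445 0.1363]
```

View pics/w2.png

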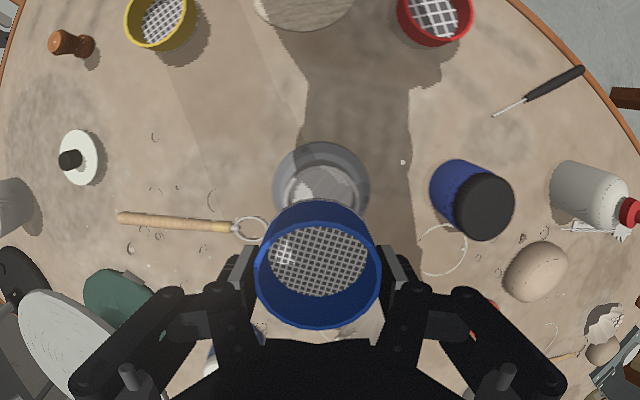

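The blue sieve is held level at (317,265), right above the pan at (320,180). I'll shift +y by 4 mm and lower it.

Request:
send_rows --deltas "0 0.004 0.02 0; 0 0.004 0.04 0; 0 0.004 0.055 0; 0 0.004 0.064 0; 0 0.004 0.068 0"

```text
t: 8.85
eef_pos: [0.6099, 0.2483, 0.0673]
tool_rot: [-0.001, 0.001, 1.0, -0.0]
contact_force: [0.3, -0.0, -1.3]
gripper_width: 0.676
grasp_force: 33.3
```

Request:
send_rows --deltas "0 0 0.003 0; 0 0 0.006 0; 0 0 0.009 0; 0 0 0.011 0; 0 0 0.011 0"

```text
t: 9.35
eef_pos: [0.6102, 0.2486, 0.0572]
tool_rot: [-0.0, 0.001, 1.0, 0.0]
contact_force: [-0.7, 0.2, -0.7]
gripper_width: 0.675
grasp_force: 33.3
```

```bash
python3 - <<'E'
from h import *
w=look('blue_sieve_center'); o,r=st(); print(o['t'],o['eef_pos'].round(4),o['gripper_width'],o['contact_force'].round(1),o['torque'].round(2))
E
```

```text
wrist blue_sieve_center [([0.6075, 0.2466, 0.0561], 0.63)]
  mask 0.78 (array([0.6106, 0.2498, 0.0304, 0.0729]), 3272)
scene blue_sieve_center [([0.6129, 0.2534, 0.0497], 0.82)]
  mask 0.87 (array([0.6097, 0.2505, 0.0311, 0.0737]), 145)
side blue_sieve_center [([0.61, 0.2468, 0.0548], 0.58)]
  mask 0.69 (array([0.6118, 0.2462, 0.0306, 0.072 ]), 49)
9.8 [0.6103 0.2486 0.0574] 0.6762870543561466 [-0.3  0.1 -1.2] [-0.02 -0.    0.01]
```

Request:
send_rows --deltas "0 0 0.001 0; 0 0 0.001 0; 0 0 0.001 0"

```text
t: 10.1
eef_pos: [0.6104, 0.2486, 0.0571]
tool_rot: [0.0, 0.001, 1.0, 0.0]
contact_force: [-2.2, -0.5, 6.2]
gripper_width: 0.675
grasp_force: 33.9
```

Request:
send_rows --deltas "0 0 0 0; 0 0 0 0; 0 0 0 0; 0 0 0 0; 0 0 0 0" --claw 1

```text
t: 10.6
eef_pos: [0.6102, 0.2485, 0.0562]
tool_rot: [-0.0, 0.001, 1.0, -0.0]
contact_force: [0.3, 0.2, -0.2]
gripper_width: 0.999
grasp_force: 0.0
```

Request:
send_rows --deltas "0 0 -0.015 0; 0 0 -0.04 0; 0 0 -0.075 0; 0 0 -0.11 0; 0 0 -0.14 0"

```text
t: 11.1
eef_pos: [0.6108, 0.2485, 0.1995]
tool_rot: [0.001, 0.001, 1.0, 0.0]
contact_force: [0.6, 0.0, 0.6]
gripper_width: 1.0
grasp_force: 0.0
```

```bash
python3 - <<'E'
from h import *
w=look('blue_sieve_center'); save(w,'w3');look('red_sieve_center'); o,r=st(); print(o['t'],o['eef_pos'].round(4),to([.4495,.1135,.2]))
E
```

```text
wrist blue_sieve_center [([0.6098, 0.249, 0.0575], 0.74)]
  mask 0.83 (array([0.6107, 0.2498, 0.0302, 0.0728]), 771)
scene blue_sieve_center [([0.6145, 0.2544, 0.0522], 0.96)]
  mask 0.79 (array([0.6097, 0.2516, 0.0312, 0.073 ]), 157)
side blue_sieve_center [([0.6113, 0.2461, 0.054], 0.67)]
  mask 0.75 (array([0.6124, 0.2472, 0.0312, 0.072 ]), 103)
wrist red_sieve_center [([0.4466, 0.3431, 0.0214], 0.91)]
  mask 0.87 (array([0.4499, 0.3418, 0.0306, 0.0428]), 638)
scene red_sieve_center [([0.4484, 0.3381, 0.0229], 0.71)]
  mask 0.61 (array([0.4481, 0.3425, 0.0303, 0.0433]), 191)
side red_sieve_center [([0.4484, 0.337, 0.0198], 0.66)]
12.0 [0.6103 0.2486 0.1962] [ 0.1606 -0.1353 -0.0038]
```

View pics/w3.png

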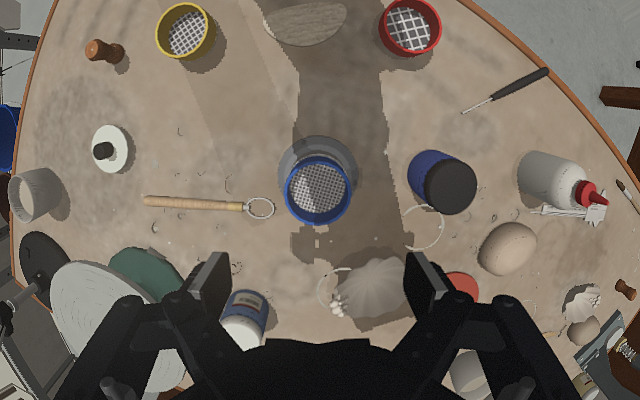

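Blue sits level in the pan at (318,190), with its rim at 0.073 as it should be. Next is yellow.

Request:
send_rows --deltas "0.035 -0.03 0 0; 0.07 -0.06 0 0; 0.105 -0.09 0 0; 0.14 -0.12 0.02 0; 0.161 -0.135 0.045 0"

```text
t: 12.5
eef_pos: [0.4473, 0.1115, 0.1517]
tool_rot: [0.001, 0.002, 1.0, 0.001]
contact_force: [-0.1, 0.2, 0.4]
gripper_width: 0.999
grasp_force: 0.0
```

Request:
send_rows --deltas "0 0 0.03 0; 0 0 0.06 0; 0 0 0.09 0; 0 0 0.112 0; 0 0 0.124 0"

```text
t: 13.0
eef_pos: [0.4484, 0.1135, 0.0258]
tool_rot: [-0.001, 0.001, 1.0, -0.0]
contact_force: [-0.0, 0.3, 1.1]
gripper_width: 0.996
grasp_force: 0.0
```

Request:
send_rows --deltas "0 0 0 0; 0 0 0 0; 0 0 0 0; 0 0 0 0; 0 0 0 0" --claw 0.5

```text
t: 13.5
eef_pos: [0.4499, 0.1141, 0.0282]
tool_rot: [0.001, 0.001, 1.0, 0.0]
contact_force: [-0.4, 0.4, 4.5]
gripper_width: 0.695
grasp_force: 32.9
```

Request:
send_rows --deltas "0 0 0 0; 0 0 0 0; 0 0 0 0"

```text
t: 13.8
eef_pos: [0.4499, 0.1141, 0.0282]
tool_rot: [0.001, 0.001, 1.0, 0.0]
contact_force: [-1.5, -0.0, 7.9]
gripper_width: 0.696
grasp_force: 33.0
```

Request:
send_rows --deltas "0 0 -0.01 0; 0 0 -0.03 0; 0 0 -0.065 0; 0 0 -0.1 0; 0 0 -0.13 0"

```text
t: 14.3
eef_pos: [0.449, 0.1136, 0.1595]
tool_rot: [0.0, 0.001, 1.0, 0.0]
contact_force: [0.1, 0.7, -1.2]
gripper_width: 0.684
grasp_force: 32.8
```

Request:
send_rows --deltas "-0.02 0.02 -0.02 0; -0.055 0.05 -0.02 0; -0.09 0.08 -0.02 0; -0.125 0.11 -0.02 0; -0.16 0.135 -0.02 0"

```text
t: 14.8
eef_pos: [0.6099, 0.2507, 0.1779]
tool_rot: [-0.0, 0.0, 1.0, 0.0]
contact_force: [0.6, 0.4, -0.8]
gripper_width: 0.695
grasp_force: 32.8
```

Request:
send_rows --deltas "0 0 0 0; 0 0 0 0"

```text
t: 15.0
eef_pos: [0.6091, 0.2487, 0.177]
tool_rot: [-0.0, 0.0, 1.0, -0.001]
contact_force: [-0.4, 0.1, -1.1]
gripper_width: 0.693
grasp_force: 32.8
```

```bash
python3 - <<'E'
from h import *
w=look('yellow_sieve_center');save(w,'w4'); look('blue_sieve_center'); o,r=st(); print(o['t'],o['eef_pos'].round(4),o['gripper_width'],o['contact_force'].round(1))
E
```

```text
wrist yellow_sieve_center [([0.6092, 0.2481, 0.1706], 0.65)]
  mask 0.73 (array([0.6091, 0.2497, 0.0312, 0.1915]), 3364)
scene yellow_sieve_center [([0.6077, 0.2475, 0.1715], 0.86)]
  mask 0.74 (array([0.6059, 0.249 , 0.0307, 0.192 ]), 187)
side yellow_sieve_center [([0.6088, 0.2478, 0.1736], 0.89)]
  mask 0.51 (array([0.6092, 0.2472, 0.0309, 0.191 ]), 64)
wrist blue_sieve_center [([0.6099, 0.2503, 0.0518], 0.55)]
  mask 0.82 (array([0.6085, 0.2491, 0.0297, 0.0731]), 459)
scene blue_sieve_center [([0.6113, 0.251, 0.05], 0.56)]
  mask 0.97 (array([0.6088, 0.2501, 0.0305, 0.0729]), 154)
side blue_sieve_center [([0.6111, 0.2469, 0.0563], 0.9)]
  mask 0.79 (array([0.6133, 0.2462, 0.0314, 0.0715]), 94)
15.9 [0.6092 0.2485 0.1772] 0.6953508176249559 [ 1.4 -0.3 -1. ]
```

View pics/w4.png

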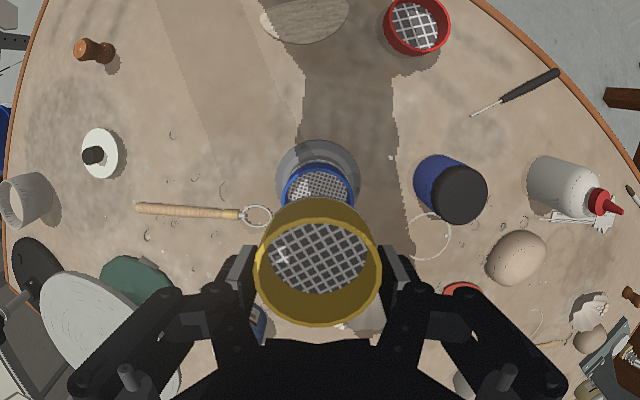

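Yellow hangs level at (318,262) over blue. Offset is about 2 mm in x. Lowering.

Request:
send_rows --deltas "-0.002 0.001 0.025 0; -0.002 0.001 0.05 0; -0.002 0.001 0.065 0; -0.002 0.001 0.073 0; -0.002 0.001 0.076 0"

```text
t: 16.4
eef_pos: [0.6111, 0.2494, 0.1006]
tool_rot: [-0.0, 0.001, 1.0, -0.0]
contact_force: [1.4, 0.8, -0.1]
gripper_width: 0.693
grasp_force: 32.8
```

Request:
send_rows --deltas "0 0 0.003 0; 0 0 0.006 0; 0 0 0.009 0; 0 0 0.011 0; 0 0 0.011 0"

```text
t: 16.9
eef_pos: [0.6114, 0.2496, 0.0904]
tool_rot: [0.0, 0.001, 1.0, 0.0]
contact_force: [0.9, -0.3, -0.8]
gripper_width: 0.692
grasp_force: 32.8
```

```bash
python3 - <<'E'
from h import *
w=look('yellow_sieve_center');o,r=st(); print(o['t'],o['eef_pos'].round(4),o['gripper_width'],o['contact_force'].round(1),o['torque'].round(2))
E
```

```text
wrist yellow_sieve_center [([0.6108, 0.2473, 0.086], 0.62)]
  mask 0.63 (array([0.6108, 0.251 , 0.0305, 0.1048]), 3347)
scene yellow_sieve_center [([0.611, 0.2514, 0.0835], 0.81)]
  mask 0.92 (array([0.6103, 0.2527, 0.0318, 0.1049]), 156)
side yellow_sieve_center [([0.6125, 0.2476, 0.083], 0.73)]
  mask 0.58 (array([0.6116, 0.2479, 0.0316, 0.1041]), 58)
17.35 [0.6113 0.2496 0.0904] 0.6951851423153181 [-0.6 -0.6  0.1] [0.04 0.03 0.02]
```

Request:
send_rows --deltas "0 0 0.001 0; 0 0 0.001 0; 0 0 0.001 0"

```text
t: 17.65
eef_pos: [0.6114, 0.2496, 0.0902]
tool_rot: [0.0, 0.001, 1.0, 0.0]
contact_force: [-2.9, -0.4, 5.7]
gripper_width: 0.694
grasp_force: 33.4
```

Request:
send_rows --deltas "0 0 0 0; 0 0 0 0; 0 0 0 0; 0 0 0 0; 0 0 0 0" --claw 1

```text
t: 18.15
eef_pos: [0.6113, 0.2495, 0.0892]
tool_rot: [-0.0, 0.001, 1.0, -0.0]
contact_force: [0.4, 0.2, 0.3]
gripper_width: 0.996
grasp_force: 0.0
```

Request:
send_rows --deltas "0 0 -0.015 0; 0 0 -0.04 0; 0 0 -0.075 0; 0 0 -0.11 0; 0 0 -0.13 0"

```text
t: 18.65
eef_pos: [0.6126, 0.2497, 0.2238]
tool_rot: [0.002, 0.001, 1.0, 0.001]
contact_force: [-0.5, -0.0, -0.2]
gripper_width: 0.997
grasp_force: 0.0
```

```bash
python3 - <<'E'
from h import *
w=look('yellow_sieve_center');look('red_sieve_center'); o,r=st(); print(o['t'],o['eef_pos'].round(4))
E
```

```text
wrist yellow_sieve_center [([0.6133, 0.2461, 0.0837], 0.76)]
  mask 0.59 (array([0.6109, 0.2509, 0.0303, 0.1049]), 836)
scene yellow_sieve_center [([0.6118, 0.2516, 0.0834], 0.76)]
  mask 0.78 (array([0.6088, 0.2531, 0.0312, 0.1048]), 169)
side yellow_sieve_center [([0.6156, 0.2485, 0.0869], 0.71)]
  mask 0.76 (array([0.6145, 0.2469, 0.0316, 0.1042]), 91)
wrist red_sieve_center [([0.4476, 0.3459, 0.0202], 0.95)]
  mask 0.62 (array([0.4503, 0.3419, 0.0303, 0.043 ]), 572)
scene red_sieve_center [([0.4456, 0.3387, 0.0156], 0.68)]
  mask 0.56 (array([0.4488, 0.3421, 0.031 , 0.0432]), 201)
side red_sieve_center [([0.447, 0.3379, 0.0213], 0.79)]
  mask 0.61 (array([0.45  , 0.3377, 0.0316, 0.0421]), 88)
19.55 [0.6113 0.2495 0.2193]
```

Request:
send_rows --deltas "0.035 0.02 0 0; 0.07 0.04 0 0; 0.105 0.06 0 0; 0.14 0.08 0.02 0; 0.162 0.0915 0.045 0"

```text
t: 20.05
eef_pos: [0.4472, 0.3441, 0.175]
tool_rot: [0.001, -0.001, 1.0, 0.002]
contact_force: [0.4, 0.5, -1.1]
gripper_width: 1.0
grasp_force: 0.0
```

Request:
send_rows --deltas "0 0 0.035 0; 0 0 0.07 0; 0 0 0.105 0; 0 0 0.134 0; 0 0 0.147 0"

```text
t: 20.55
eef_pos: [0.4482, 0.3404, 0.0249]
tool_rot: [-0.001, 0.001, 1.0, -0.001]
contact_force: [-0.8, -0.8, 0.1]
gripper_width: 1.0
grasp_force: 0.0
```

Request:
send_rows --deltas "0 0 0 0; 0 0 0 0; 0 0 0 0; 0 0 0 0; 0 0 0 0" --claw 0.5

```text
t: 21.05
eef_pos: [0.4501, 0.3419, 0.0285]
tool_rot: [0.001, 0.001, 1.0, 0.001]
contact_force: [0.1, -0.3, 5.4]
gripper_width: 0.677
grasp_force: 34.7
```

Request:
send_rows --deltas "0 0 0 0; 0 0 0 0; 0 0 0 0"

```text
t: 21.35
eef_pos: [0.4501, 0.3419, 0.0285]
tool_rot: [0.001, 0.001, 1.0, 0.001]
contact_force: [-0.7, 0.2, 7.6]
gripper_width: 0.672
grasp_force: 34.9
```

Request:
send_rows --deltas "0 0 -0.01 0; 0 0 -0.04 0; 0 0 -0.08 0; 0 0 -0.12 0; 0 0 -0.16 0"

```text
t: 21.85
eef_pos: [0.449, 0.3409, 0.1893]
tool_rot: [-0.0, 0.001, 1.0, -0.0]
contact_force: [-0.1, 0.3, -0.6]
gripper_width: 0.675
grasp_force: 33.9
```

Request:
send_rows --deltas "-0.02 -0.01 -0.02 0; -0.055 -0.03 -0.02 0; -0.09 -0.05 -0.02 0; -0.125 -0.07 -0.02 0; -0.161 -0.092 -0.02 0"

```text
t: 22.35
eef_pos: [0.611, 0.2485, 0.2079]
tool_rot: [-0.0, 0.0, 1.0, 0.0]
contact_force: [0.1, 0.4, -0.5]
gripper_width: 0.675
grasp_force: 34.0
```

Request:
send_rows --deltas "0 0 0 0; 0 0 0 0"

```text
t: 22.55
eef_pos: [0.6106, 0.2476, 0.2074]
tool_rot: [-0.0, 0.002, 1.0, -0.0]
contact_force: [-0.8, 0.6, -2.0]
gripper_width: 0.671
grasp_force: 33.9
```

```bash
python3 - <<'E'
from h import *
w=look('red_sieve_center');save(w,'w5'); look('yellow_sieve_center'); o,r=st(); print(o['t'],o['eef_pos'].round(4),o['gripper_width'],o['contact_force'].round(1))
E
```

```text
wrist red_sieve_center [([0.6077, 0.2497, 0.2014], 0.75)]
  mask 0.89 (array([0.6105, 0.2488, 0.0304, 0.2215]), 3268)
scene red_sieve_center [([0.6063, 0.2484, 0.2001], 0.81)]
  mask 0.56 (array([0.6074, 0.2533, 0.0313, 0.2215]), 199)
side red_sieve_center [([0.6057, 0.2469, 0.2002], 0.74)]
  mask 0.77 (array([0.6109, 0.2489, 0.031 , 0.2201]), 68)
wrist yellow_sieve_center [([0.6132, 0.2497, 0.0846], 0.78)]
  mask 0.7 (array([0.609 , 0.2507, 0.0294, 0.1049]), 502)
scene yellow_sieve_center [([0.6138, 0.2507, 0.0841], 0.77)]
side yellow_sieve_center [([0.5715, -0.0075, 0.0206], 0.71)]
  mask 0.92 (array([0.6127, 0.2474, 0.0317, 0.1042]), 104)
23.45 [0.6103 0.249  0.2073] 0.6734819624597579 [-0.3  0.  -0.7]
```

View pics/w5.png

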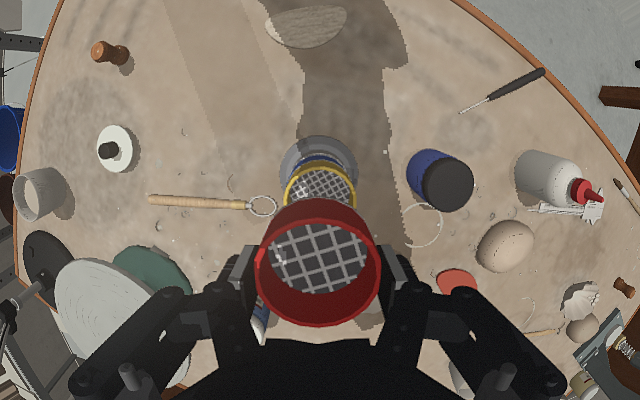

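Red hangs level at (318,262), centred over yellow. Lowering with +1 mm in x.

Request:
send_rows --deltas "-0.001 0 0.025 0; -0.001 0 0.05 0; -0.001 0 0.063 0; -0.001 0 0.07 0; -0.001 0 0.073 0"

```text
t: 23.95
eef_pos: [0.6113, 0.249, 0.134]
tool_rot: [-0.0, 0.001, 1.0, -0.0]
contact_force: [-0.7, -0.1, -0.4]
gripper_width: 0.674
grasp_force: 33.9
```

Request:
send_rows --deltas "0 0 0.003 0; 0 0 0.006 0; 0 0 0.009 0; 0 0 0.011 0; 0 0 0.011 0"

```text
t: 24.45
eef_pos: [0.6111, 0.2491, 0.1231]
tool_rot: [-0.0, 0.001, 1.0, -0.0]
contact_force: [0.6, 0.5, -0.7]
gripper_width: 0.674
grasp_force: 33.9
```

Request:
send_rows --deltas "0 0 0.001 0; 0 0 0.001 0; 0 0 0.001 0"

```text
t: 24.75
eef_pos: [0.6115, 0.2492, 0.1226]
tool_rot: [0.0, 0.001, 1.0, 0.0]
contact_force: [0.0, -0.6, 0.4]
gripper_width: 0.675
grasp_force: 34.1
```

```bash
python3 - <<'E'
from h import *
w=look('red_sieve_center');o,r=st(); print(o['t'],o['eef_pos'].round(4),o['gripper_width'],o['contact_force'].round(1),o['torque'].round(2))
E
```

```text
wrist red_sieve_center [([0.6089, 0.2502, 0.116], 0.82)]
  mask 0.63 (array([0.6115, 0.2504, 0.0307, 0.1367]), 3253)
scene red_sieve_center [([0.6111, 0.2495, 0.1101], 0.9)]
  mask 0.61 (array([0.6093, 0.2521, 0.0308, 0.1371]), 165)
side red_sieve_center [([0.6101, 0.2444, 0.1146], 0.71)]
  mask 0.78 (array([0.611 , 0.2478, 0.0317, 0.1354]), 61)
25.2 [0.6115 0.2491 0.1225] 0.6770119859886043 [-0.3  0.   1.9] [-0.01 -0.08 -0.01]
```

Seated (rim ≈ 0.136). Release, rise, and look at the lid.

Request:
send_rows --deltas "0 0 0 0; 0 0 0 0; 0 0 0 0; 0 0 0 0; 0 0 0 0" --claw 1

```text
t: 25.7
eef_pos: [0.6112, 0.249, 0.1222]
tool_rot: [-0.0, 0.001, 1.0, -0.0]
contact_force: [0.3, 0.4, 0.3]
gripper_width: 1.002
grasp_force: 0.0
```

Request:
send_rows --deltas "0 0 -0.015 0; 0 0 -0.04 0; 0 0 -0.07 0; 0 0 -0.1 0; 0 0 -0.1 0"

```text
t: 26.2
eef_pos: [0.6141, 0.2497, 0.2285]
tool_rot: [0.004, 0.001, 1.0, 0.002]
contact_force: [0.2, 0.0, 0.5]
gripper_width: 0.997
grasp_force: 0.0
```

Request:
send_rows --deltas "0.005 -0.04 0 0; 0.01 -0.085 0 0; 0.018 -0.13 0 0; 0.025 -0.17 0 0; 0.032 -0.21 0 0"

```text
t: 26.7
eef_pos: [0.5784, 0.0372, 0.2229]
tool_rot: [0.0, 0.001, 1.0, 0.0]
contact_force: [1.0, -0.1, -0.3]
gripper_width: 1.005
grasp_force: 0.0
```

Request:
send_rows --deltas "0.002 -0.02 0.03 0; 0.006 -0.045 0.06 0; 0.006 -0.045 0.09 0; 0.006 -0.045 0.1 0; 0.006 -0.045 0.1 0"

```text
t: 27.2
eef_pos: [0.5721, -0.0054, 0.1214]
tool_rot: [-0.001, 0.0, 1.0, -0.0]
contact_force: [0.1, -1.0, 0.3]
gripper_width: 0.998
grasp_force: 0.0
```

```bash
python3 - <<'E'
from h import *
look('red_sieve_center');w=look('sieve_lid_center');save(w,'w6')
for c in ['wrist','scene']:
    p=bot.read_camera(c);m=bot.masks_of(p,'sieve_lid_center')
    P=(wcloud if c=='wrist' else cloud)(p,m[0]['mask'])
    Q=P[(P[:,2]>.008)&(P[:,2]<.02)]; print(c,m[0]['confidence'],cv2.minEnclosingCircle(Q[:,:2].astype(np.float32)),len(Q))
o,r=st(); print(o['t'],o['eef_pos'].round(4))
E
```

```text
wrist red_sieve_center [([0.607, 0.2506, 0.1168], 0.59)]
  mask 0.82 (array([0.612 , 0.2489, 0.0319, 0.1364]), 712)
scene red_sieve_center [([0.6093, 0.2444, 0.1126], 0.81)]
  mask 0.56 (array([0.6094, 0.251 , 0.0313, 0.1368]), 191)
side red_sieve_center []
wrist sieve_lid_center [([0.5685, -0.0045, 0.0173], 0.71)]
  mask 0.62 (array([ 0.5682, -0.0037,  0.0102,  0.0377]), 539)
scene sieve_lid_center [([0.5681, -0.0033, 0.0182], 0.79)]
side sieve_lid_center [([0.5717, -0.0068, 0.0197], 0.58)]
  mask 0.66 (array([ 0.5705, -0.007 ,  0.0113,  0.0371]), 48)
wrist 0.61 ((0.568324089050293, -0.0037277296651154757), 0.03027372807264328) 3375
scene 0.53 ((0.5664858222007751, -0.0009917747229337692), 0.030845243483781815) 256
28.3 [ 0.5729 -0.0059  0.1223]
```

View pics/w6.png

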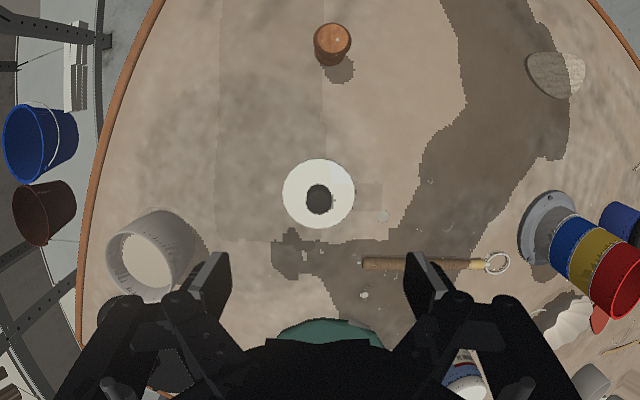

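The picture shows the lid at (318,193), upright with a dark knob, free on both sides. The stack of three stands level at the right. Descend onto the knob and close in two stages.

Request:
send_rows --deltas "0.004 0.0015 0.03 0; 0.004 0.0015 0.055 0; 0.004 0.0015 0.075 0; 0.004 0.0015 0.088 0; 0.004 0.0015 0.093 0"

```text
t: 28.8
eef_pos: [0.5683, -0.0044, 0.0281]
tool_rot: [-0.001, 0.001, 1.0, -0.0]
contact_force: [-0.1, 0.5, 0.2]
gripper_width: 1.003
grasp_force: 0.0
```

Request:
send_rows --deltas "0 0 0 0; 0 0 0 0; 0 0 0 0; 0 0 0 0; 0 0 0 0" --claw 0.4

```text
t: 29.3
eef_pos: [0.5692, -0.0043, 0.0298]
tool_rot: [0.0, 0.001, 1.0, 0.0]
contact_force: [0.1, 0.0, -0.2]
gripper_width: 0.399
grasp_force: 0.0
```

```bash
python3 - <<'E'
from h import *
p=bot.read_camera('wrist'); cv2.imwrite('pics/w7.png',cv2.resize(p['img'][150:350,170:470,::-1],None,fx=2,fy=2)); o,r=st(); print(o['t'],o['eef_pos'].round(4),o['contact_force'].round(1))
E
```

```text
29.35 [ 0.5691 -0.0043  0.0297] [ 0.8 -0.1 -0.6]
```

View pics/w7.png

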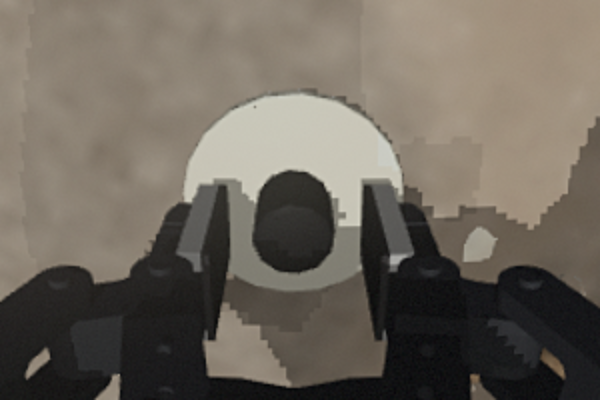

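The knob stands midway between the pads and no force shows. Close.

Request:
send_rows --deltas "0 0 0 0; 0 0 0 0; 0 0 0 0; 0 0 0 0; 0 0 0 0" --claw 0.05 --force 40

```text
t: 29.85
eef_pos: [0.569, -0.0043, 0.0296]
tool_rot: [0.0, 0.001, 1.0, 0.0]
contact_force: [-1.5, -0.6, 6.1]
gripper_width: 0.211
grasp_force: 39.1
```

Request:
send_rows --deltas "0 0 0 0; 0 0 0 0; 0 0 0 0"

```text
t: 30.15
eef_pos: [0.569, -0.0043, 0.0296]
tool_rot: [0.0, 0.001, 1.0, 0.0]
contact_force: [-0.7, 0.0, 5.7]
gripper_width: 0.212
grasp_force: 39.1
```

Request:
send_rows --deltas "0 0 -0.01 0; 0 0 -0.04 0; 0 0 -0.08 0; 0 0 -0.125 0; 0 0 -0.17 0"

```text
t: 30.65
eef_pos: [0.5683, -0.0046, 0.201]
tool_rot: [-0.0, 0.001, 1.0, -0.0]
contact_force: [0.8, 0.4, 0.2]
gripper_width: 0.214
grasp_force: 39.1
```

Request:
send_rows --deltas "-0.006 0.035 -0.02 0; -0.013 0.075 -0.02 0; -0.02 0.115 -0.02 0; -0.027 0.155 -0.02 0; -0.033 0.195 -0.02 0"

```text
t: 31.15
eef_pos: [0.6021, 0.192, 0.2197]
tool_rot: [0.0, 0.001, 1.0, -0.0]
contact_force: [0.4, -0.3, 0.1]
gripper_width: 0.211
grasp_force: 39.2
```

Request:
send_rows --deltas "-0.005 0.03 0 0; -0.009 0.05 0 0; -0.01 0.058 0 0; -0.01 0.058 0 0; -0.01 0.058 0 0"

```text
t: 31.65
eef_pos: [0.6125, 0.2462, 0.2194]
tool_rot: [-0.0, 0.002, 1.0, -0.001]
contact_force: [0.3, 0.0, -1.5]
gripper_width: 0.213
grasp_force: 39.2
```

```bash
python3 - <<'E'
from h import *
look('red_sieve_center')
for c in ['wrist','scene','side']:
    p=bot.read_camera(c);m=bot.masks_of(p,'sieve_lid_center')
    if c=='wrist': save(p,'w8')
    if m:
        P=(wcloud if c=='wrist' else cloud)(p,m[0]['mask'])
        Q=P[(P[:,2]>.16)]; print(c,m[0]['confidence'],np.percentile(Q[:,2],[2,50,98]).round(4))
        Q=P[(P[:,2]>.197)&(P[:,2]<.213)]
        if len(Q)>5: print(cv2.minEnclosingCircle(Q[:,:2].astype(np.float32)),len(Q))
o,r=st(); print(o['t'],o['eef_pos'].round(4),o['gripper_width'])
E
```

```text
wrist red_sieve_center [([0.6089, 0.2499, 0.1148], 0.71)]
  mask 0.64 (array([0.6092, 0.2501, 0.0297, 0.137 ]), 553)
scene red_sieve_center [([0.6087, 0.249, 0.1122], 0.84)]
  mask 0.6 (array([0.6098, 0.2519, 0.0313, 0.1371]), 187)
side red_sieve_center [([0.6078, 0.2444, 0.1147], 0.96)]
  mask 0.89 (array([0.6131, 0.247 , 0.0323, 0.1359]), 98)
wrist 0.93 [0.2036 0.2053 0.2277]
((0.6112275719642639, 0.24928532540798187), 0.02999061718583107) 4806
scene 0.76 [0.1937 0.2052 0.2273]
((0.6078559160232544, 0.2510368824005127), 0.030329745262861252) 349
side 0.72 [0.1911 0.2039 0.2114]
((0.6140672564506531, 0.2460624873638153), 0.031081363558769226) 156
32.4 [0.6122 0.2486 0.2193] 0.21006874930249564
```

View pics/w8.png

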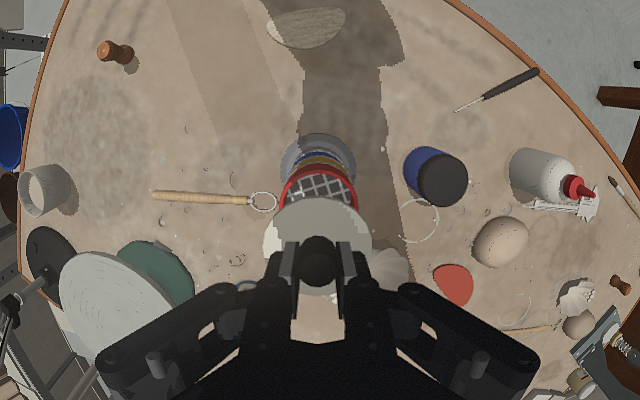

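The lid hangs level at (318,240) over red, within about 1 mm. Lowering.

Request:
send_rows --deltas "-0.0005 0.0005 0.02 0; -0.0005 0.0005 0.037 0; -0.0005 0.0005 0.047 0; -0.0005 0.0005 0.052 0; -0.0005 0.0005 0.052 0"

```text
t: 32.9
eef_pos: [0.6126, 0.249, 0.1668]
tool_rot: [-0.0, 0.001, 1.0, -0.0]
contact_force: [1.1, 0.7, -0.7]
gripper_width: 0.21
grasp_force: 39.2
```

Request:
send_rows --deltas "0 0 0.003 0; 0 0 0.006 0; 0 0 0.009 0; 0 0 0.011 0; 0 0 0.0115 0"

```text
t: 33.4
eef_pos: [0.6127, 0.2491, 0.1556]
tool_rot: [-0.0, 0.001, 1.0, 0.0]
contact_force: [-0.3, 0.2, 0.5]
gripper_width: 0.215
grasp_force: 39.3
```

Request:
send_rows --deltas "0 0 0.001 0; 0 0 0.001 0; 0 0 0.001 0"

```text
t: 33.7
eef_pos: [0.6131, 0.2491, 0.1556]
tool_rot: [0.0, 0.001, 1.0, 0.0]
contact_force: [-1.6, -0.6, 5.5]
gripper_width: 0.212
grasp_force: 39.7
```

```bash
cat > l.py <<'E'
from h import *
for c in ['wrist','scene','side']:
    p=bot.read_camera(c);m=bot.masks_of(p,'sieve_lid_center')
    if c=='side': save(p,'s9')
    if m:
        P=(wcloud if c=='wrist' else cloud)(p,m[0]['mask'])
        Q=P[(P[:,2]>.132)&(P[:,2]<.15)]
        if len(Q)>5: print(c,cv2.minEnclosingCircle(Q[:,:2].astype(np.float32)),np.percentile(Q[:,2],[2,50,98]).round(4),np.linalg.lstsq(np.c_[Q,np.ones(len(Q))][:,[0,1,3]],Q[:,2],rcond=None)[0].round(3))
o,r=st(); print(o['t'],o['eef_pos'].round(4),o['gripper_width'],o['contact_force'].round(1),o['torque'].round(2))
E
python3 l.py
```

```text
wrist ((0.6123008131980896, 0.2501846253871918), 0.030129151418805122) [0.1397 0.1414 0.1467] [ 0.005 -0.001  0.139]
scene ((0.609581470489502, 0.2510046064853668), 0.03017887845635414) [0.137  0.1413 0.148 ] [ 0.031 -0.014  0.126]
side ((0.6152518391609192, 0.2448040395975113), 0.030833806842565536) [0.1357 0.1407 0.149 ] [-0.006  0.033  0.136]
34.0 [0.6131 0.2491 0.1556] 0.2089208893635513 [-1.1 -0.4  5.5] [-0.12  0.38  0.03]
```

Request:
send_rows --deltas "0 0 0 0; 0 0 0 0; 0 0 0 0; 0 0 0 0; 0 0 0 0" --claw 0.7

```text
t: 34.5
eef_pos: [0.6127, 0.2491, 0.1546]
tool_rot: [-0.0, 0.001, 1.0, -0.0]
contact_force: [-0.4, -1.0, 0.2]
gripper_width: 0.703
grasp_force: 0.0
```

Request:
send_rows --deltas "0 0 -0.015 0; 0 0 -0.04 0; 0 0 -0.075 0; 0 0 -0.1 0; 0 0 -0.1 0"

```text
t: 35.0
eef_pos: [0.6152, 0.2496, 0.2605]
tool_rot: [0.004, 0.001, 1.0, 0.002]
contact_force: [-0.3, 0.6, 0.1]
gripper_width: 0.697
grasp_force: 0.0
```

Request:
send_rows --deltas "0.03 0 0 0; 0.06 0 0 0; 0.09 0 0 0; 0.09 0 0 0; 0.09 0 0 0"

```text
t: 35.5
eef_pos: [0.5226, 0.2494, 0.2553]
tool_rot: [0.0, 0.0, 1.0, 0.0]
contact_force: [0.3, -0.3, -0.0]
gripper_width: 0.699
grasp_force: 0.0
```

```bash
python3 l.py; python3 - <<'E'
from h import *
p=bot.read_camera('scene')
for n in ['stamp','rib_wood','loop_tool','water_cup','cobalt_jar']:
    l=bot.landmark_of(p,n); print(n,[np.round(a['xyz'],3).tolist() for a in l[:1]])
s=bot.read_camera('side')
a=cv2.resize(p['img'][140:290,190:440],(750,450)); cv2.imwrite('pics/f1.png',a[:,:,::-1])
cv2.imwrite('pics/f2.png',cv2.resize(s['img'][120:300,230:430,::-1],(600,540)))
E
```

```text
wrist ((0.6125646233558655, 0.2496340125799179), 0.03062587045133114) [0.1387 0.1414 0.1461] [ 0.009 -0.001  0.136]
scene ((0.6108859181404114, 0.2514277994632721), 0.031144948676228523) [0.1379 0.1414 0.1479] [ 0.025 -0.     0.126]
side ((0.6140345335006714, 0.24691732227802277), 0.030853217467665672) [0.1362 0.1408 0.1487] [0.001 0.034 0.132]
35.8 [0.5235 0.2489 0.2547] 0.69648762090136 [ 0.1 -0.2  0.3] [ 0.05 -0.    0.02]
stamp [[0.452, 0.01, 0.002]]
rib_wood [[0.446, 0.233, 0.003]]
loop_tool [[0.603, 0.381, 0.0]]
water_cup [[0.615, -0.157, -0.0]]
cobalt_jar [[0.606, 0.379, 0.003]]
```

View pics/f1.png

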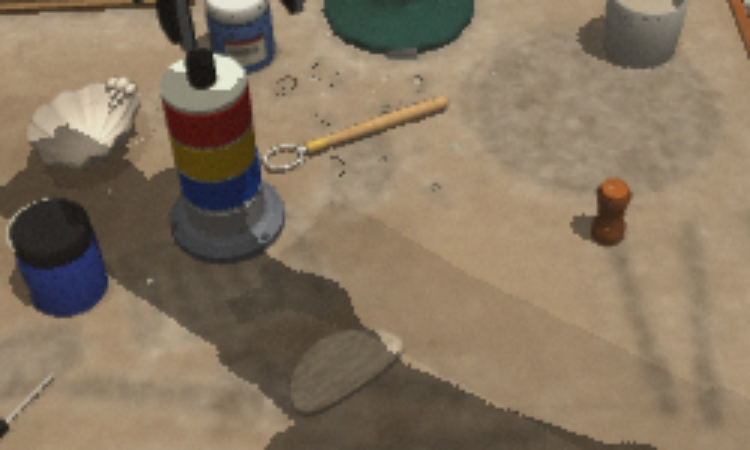

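View pics/f2.png

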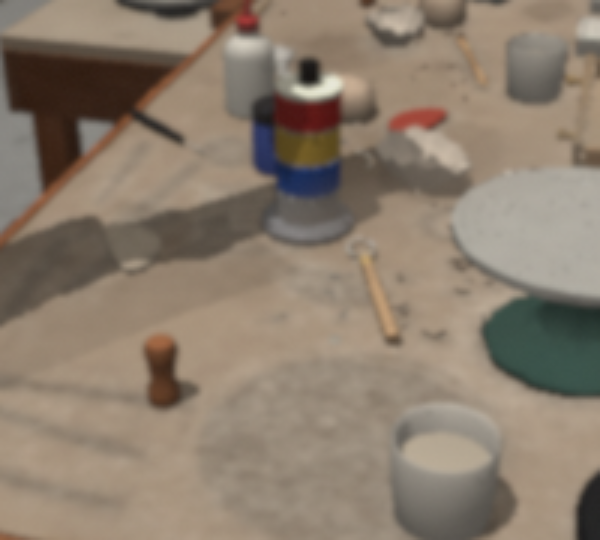

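Both views show a straight stack of blue, yellow, red and lid on the pan, at (210,150) in the first and (308,150) in the second. The bystanders are where they were and the gripper is clear.

```bash
python3 -c "
from station import bot
print(bot.hand_in())"
```

```text
the job is handed in; nothing more can be done
None
```

The sieve stack is built and handed in at about 36 s: blue, yellow, red and the lid were added in that order, each level and at its seated height on the receiver pan, and the bystanders were not disturbed.

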